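# Close the washed pots with the lids from the stack

### The arm

A 6-joint arm with a two-finger parallel gripper is mounted at the origin on a cart in front of the work surface, level with it; the furniture and walls round the work are solid. World frame = base frame: x ahead of the robot, y to its left, z up, the work surface at z = 0. Lengths are in m, angles in rad, forces in N, time in s.
With the tool pointing down it reaches from about 0.35 to 0.975 m from the base axis. Payload 4.9 kg.
Tool frame: the origin (TCP) lies at the very end of the fingers, on their centre line; the grasp point (between the pads) lies 19 mm behind it; z points along the fingers, y is the line along which they close (so a half turn about z gives the same grasp; the last joint's range is limited). The gripper opens to 85 mm and grips with 20 to 120 N. Pads are 22 mm wide; open, the fingers measure 114 mm over their backs; the gripper's body (76 mm by 85 mm) begins 54 mm behind the grasp point. The pads swing forward as they close: fully open they stand 13 mm farther back than shut.
Start: joints at [-1.393, 0.053, 1.613, -0, 1.476, -0.119], TCP at [0.183, -0.598, 0.231] pointing down, gripper open.
Joint ranges: [-3.01, 3.01], [-1.01, 2.22], [0.06, 2.58], [-1.02, 4.17], [0.09, 2.62], [-3.14, 3.14]. Speed limits (rad/s): [2.57, 2.57, 3.14, 3.14, 3.14, 3.14].

### API

Orientations are given as a rotation vector (axis times angle).
In Python, from station import ctrl, imaging gives the robot as it stands.
- The arm moves only by the tool play_rows, never from a script. Its argument "series" is a list of rows, each a list of 3 entries, a list of its own where there are three numbers: the opening, from 0 (shut) to 1 (fully open), then the shift along the tool's x, y, z each as a share of 0.05 m, from -1 to 1, then the turn, a rotation vector about the tool's x, y, z each as a share of 8 degrees, from -1 to 1. In form: [[grip, [dx, dy, dz], [ax, ay, az]], ...]. A call has 1 to 8 rows; each row shifts and turns the commanded pose from where the row before left it, along the tool's axes as they then stand; what a row does not reach is not made up. A row lasts 1/8 s, in which the tool goes at most 62.5 mm and 10.7 degrees, less where a joint would pass 70% of its speed; a pose out of reach is approached as far as the arm can. A call with a number of a shift or a turn outside -1 to 1 is refused whole. A call with a gripper value outside its range is refused whole. The fingers move at their own pace and stop on an object; "force" is the grip in N (left out, the last holds). Time passes only in rows, so rows that do not move let the fingers close. It gives the time, the measured TCP pose, the force, the opening and the grip force at its end, in the units of the state.
- ctrl.get_obs(): the state, without advancing time (a new reading comes with each control period).
- imaging.get_image(name): name is "scene" or "side" or "wrist"; returns a dict with "color" (420x560x3 uint8, blue, green, red), "fx", "fy", "cx", "cy" (pixels), "extrinsics" (4x4, takes a point from world to camera coordinates); the wrist camera has in their place "hand_eye" (4x4, takes a point from camera to tool coordinates, whose origin is the TCP and whose axes are the flange's). Camera axes: x right, y down, z forward; pixel columns grow to the right and rows downward; lengths in m; the calibration is good to about 2 mm. A picture is of the moment at which its call begins: read the wrist's pose just before it. There is no depth.
- ctrl.finish_job(): hands the job in; it is judged then, once.
The state is a dict: "t": time; "q": joint angles; "dq": joint speeds; "effort": joint torques, N m; "tool_pos": TCP position; "tool_rot": TCP orientation; "contact_force": force on the tool from outside, world axes, zero at the start; "wrist_torque": the same for the moment, N m; "opening": finger opening in m; "grip_force": force on a finger pad.
Only numpy, scipy, OpenCV 4.12 (cv2) and the standard library are available. Lean on these libraries where they do the work, as an engineer would, in place of code of your own. Each camera call takes 0.05 s, during which the arm holds its last target. There are 200 camera calls.

### The job

The four steel pots are clean and have to be closed: take the stack of lids apart from the top down and set each lid on the pot whose size it fits, plug in the mouth and disc down flat on the rim. Set the lids down rather than dropping them and carry each straight to its pot, because the worktop is floury and no lid may be laid on it. Leave the pots standing upright and do not disturb the timer or the flour shaker.

Things in the scene. Friction and masses are not known exactly. Their poses are not given: they have to be found in the camera images.
- lid_small_centre (a point): The smallest of 4 steel lids (top of the stack): disc 70 mm across, 4 mm thick; under it a hollow tapered plug 22 mm deep (36 mm wide at its end), on top a black knob 24 mm wide, 20 mm tall. Point: on the axis, half-way up the 46 mm, 3 mm below the disc's top face, 13 mm below mid-knob; z up. Its plug stands on the next lid's disc, loosely over that lid's knob (3 mm play).
- pot_small_rim (a point): The smallest of 4 open empty steel pots, loose on the worktop: 68 mm across the rim, 58 mm across the mouth, 62 mm tall. Point: centre of the mouth, in the rim's plane; z up. It takes the 70 mm lid, whose plug slides in if its axis is within about 8 mm; with the lid fully on, the disc lies on the rim and the lid's point is 1 mm above this one.
- lid_medium_centre (a point): The second smallest of 4 steel lids (second from the top): disc 90 mm across, 4 mm thick; under it a hollow tapered plug 22 mm deep (56 mm wide at its end), on top a black knob 24 mm wide, 20 mm tall. Point: on the axis, half-way up the 46 mm, 3 mm below the disc's top face, 13 mm below mid-knob; z up. Its plug stands on the next lid's disc, loosely over that lid's knob (3 mm play).
- pot_medium_rim (a point): The second smallest of 4 open empty steel pots, loose on the worktop: 88 mm across the rim, 78 mm across the mouth, 70 mm tall. Point: centre of the mouth, in the rim's plane; z up. It takes the 90 mm lid, whose plug slides in if its axis is within about 8 mm; with the lid fully on, the disc lies on the rim and the lid's point is 1 mm above this one.
- lid_large_centre (a point): The second largest of 4 steel lids (third from the top): disc 110 mm across, 4 mm thick; under it a hollow tapered plug 22 mm deep (76 mm wide at its end), on top a black knob 24 mm wide, 20 mm tall. Point: on the axis, half-way up the 46 mm, 3 mm below the disc's top face, 13 mm below mid-knob; z up. Its plug stands on the next lid's disc, loosely over that lid's knob (3 mm play).
- pot_large_rim (a point): The second largest of 4 open empty steel pots, loose on the worktop: 108 mm across the rim, 98 mm across the mouth, 78 mm tall. Point: centre of the mouth, in the rim's plane; z up. It takes the 110 mm lid, whose plug slides in if its axis is within about 8 mm; with the lid fully on, the disc lies on the rim and the lid's point is 1 mm above this one.
- lid_giant_centre (a point): The largest of 4 steel lids (bottom of the stack, on a round wooden board 18 mm thick): disc 130 mm across, 4 mm thick; under it a hollow tapered plug 22 mm deep (96 mm wide at its end), on top a black knob 24 mm wide, 20 mm tall. Point: on the axis, half-way up the 46 mm, 3 mm below the disc's top face, 13 mm below mid-knob; z up. It rests on its plug's end.
- pot_giant_rim (a point): The largest of 4 open empty steel pots, loose on the worktop: 128 mm across the rim, 118 mm across the mouth, 86 mm tall. Point: centre of the mouth, in the rim's plane; z up. It takes the 130 mm lid, whose plug slides in if its axis is within about 8 mm; with the lid fully on, the disc lies on the rim and the lid's point is 1 mm above this one.
- timer_centre (a point): White wind-up kitchen timer, 68 mm across and 56 mm tall, a bystander standing loose near the work. The point is its centre, half-way up.
- shaker_centre (a point): Steel flour shaker with a domed pierced cap, 69 mm across and 106 mm tall, a bystander standing loose near the work. The point is its centre, half-way up.
Not all that is in view belongs to the job. Leave any turquoise look-alike of the part that bears pot_medium_rim alone.

How it is judged:
By the outcome, as a careful person would: the job done as asked, in the order asked, and still so for the second after the job is handed in, with the robot touching nothing.
It also fails if it takes over 102 s, if anything falls off the work surface, if the arm or the gripper's body presses on something with over 40 N, if the wrist force passes 120 N, or if a joint passes its speed limit or range.

## Working session

There is one attempt and no reset: what is moved stays moved. The work goes in short steps, Python scripts to look and compute and a tool call to move; the robot and the scene stay as the last step left them, time stands still between calls to the robot, and variables do not carry over. Pictures are saved under pics/ and viewed, at most 14 in all, crops included, and the job is handed in when it is done.

Besides the shell and the picture viewer there is one more tool, called after "Call:" as a command line: name --argument value ..., lists and objects as JSON in quotes. play_rows: Moves the arm, as the interface text tells. Shift numbers are shares of 0.05 m and turn numbers shares of 8 degrees, none past 1 either way. Its arguments: {"type":"object","properties":{"series":{"type":"array"},"force":{"type":"number"}},"required":["series"]}

```bash
ls; mkdir -p pics; cat > h.py <<'E'
import numpy as np, cv2
from scipy.spatial.transform import Rotation as R
from station import ctrl, imaging
def cam(n):
    o=ctrl.get_obs(); im=imaging.get_image(n)
    K=np.array([[im['fx'],0,im['cx']],[0,im['fy'],im['cy']],[0,0,1]])
    if n=='wrist':
        T=np.eye(4);T[:3,:3]=R.from_rotvec(o['tool_rot']).as_matrix();T[:3,3]=o['tool_pos']
        E=np.linalg.inv(T@np.array(im['hand_eye']))
    else: E=np.array(im['extrinsics'])
    return im['color'].copy(),K,E
def ray(K,E,u,v,z):
    W=np.linalg.inv(E); d=W[:3,:3]@np.linalg.solve(K,[u,v,1]); c=W[:3,3]
    return c+d*(z-c[2])/d[2]
def proj(K,E,p):
    q=K@(E[:3,:3]@np.array(p)+E[:3,3]); return q[:2]/q[2]
E
python3 - <<'E'
from h import *
o=ctrl.get_obs();print(o)
for n in ['scene','side','wrist']:
    c,K,E=cam(n);cv2.imwrite(f'pics/{n}0.png',c);np.savez(f'pics/{n}0.npz',c=c,K=K,E=E);print(n,K[0,0],np.linalg.inv(E).round(3))
E
```

```text
pics
{'t': 0.0, 'q': array([-1.39300099e+00,  5.33441658e-02,  1.61426142e+00, -1.29219829e-05,
        1.47596684e+00, -1.19010684e-01]), 'dq': array([ 0.00022641, -0.00048797,  0.00019234,  0.00042061,  0.00188861,
        0.00067171]), 'effort': array([ 1.92758698e-04, -3.93679798e+01, -3.70175385e+01, -8.03267562e-05,
        7.18904877e-03, -8.87378320e-06]), 'tool_pos': array([ 0.18267577, -0.59708019,  0.23009033]), 'tool_rot': array([-3.10510466e+00, -4.64221766e-01,  1.11517421e-04]), 'contact_force': array([-0.40746574, -0.93797088,  0.44410736]), 'wrist_torque': array([-0.01328081, -0.03022927, -0.01693579]), 'grip_force': 0.0, 'opening': 0.08554579798894373}
scene 527.0469025441743 [[-0.879 -0.212  0.427 -0.017]
 [-0.476  0.43  -0.767  1.041]
 [-0.021 -0.878 -0.479  0.707]
 [ 0.     0.     0.     1.   ]]
side 458.72467439576116 [[-0.826 -0.373  0.423  0.046]
 [-0.564  0.519 -0.642  0.77 ]
 [ 0.02  -0.769 -0.639  0.796]
 [ 0.     0.     0.     1.   ]]
wrist 365.7079406294257 [[ 0.292 -0.914 -0.283  0.255]
 [-0.956 -0.279 -0.085 -0.574]
 [-0.001  0.295 -0.955  0.373]
 [ 0.     0.     0.     1.   ]]
```

View pics/scene0.png

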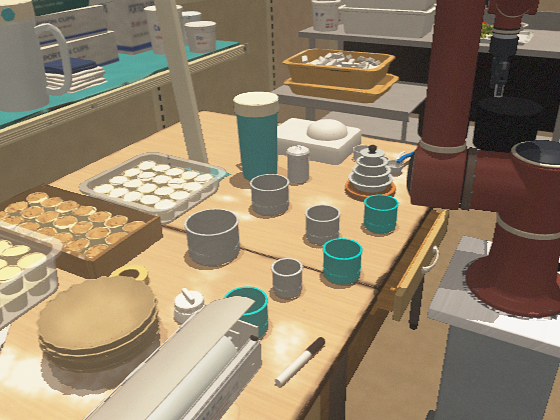

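View pics/side0.png

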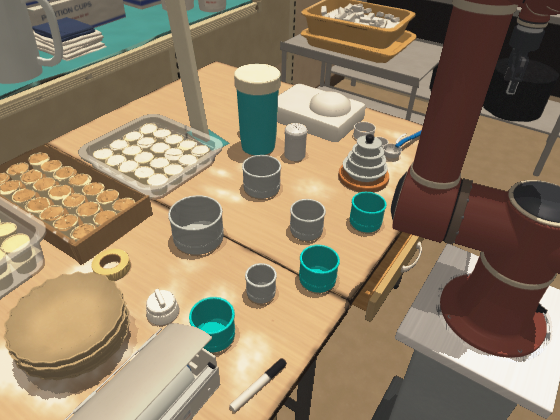

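The pictures show the stack's top knob at scene (371,149) and side (369,139). In the scene view the pots are giant (213,237), large (269,195), medium (322,224) and small (287,278). The timer is at (188,305), the shaker at (298,165), and the turquoise pots are decoys.

```bash
cat > m.py <<'E'
from h import *
pots={'S':(.062,.034,(287,278),(261,284)),'M':(.070,.044,(322,224),(308,219)),'L':(.078,.054,(269,195),(262,177)),'G':(.086,.064,(213,237),(197,223))}
for i,n in enumerate(['scene','side']):
    f=np.load(f'pics/{n}0.npz');c,K,E=f['c'],f['K'],f['E']
    hsv=cv2.cvtColor(c,cv2.COLOR_BGR2HSV); m=((hsv[...,1]<70)).astype(np.uint8)
    nl,lab,st,ce=cv2.connectedComponentsWithStats(m,connectivity=4)
    for k,(z,r,*p) in pots.items():
        u,v=p[i]; l=lab[v-8:v+8,u-8:u+8]; l=np.bincount(l[l>0]).argmax(); x,y,w,h,a=st[l]
        ys,xs=np.nonzero(lab==l)
        # rim: left/right extremes in the blob's upper part, top = far edge
        L=(xs.min(),np.median(ys[xs<=xs.min()+1]));Rr=(xs.max(),np.median(ys[xs>=xs.max()-1]))
        tp=np.median(xs[ys==ys.min()]),ys.min()
        d=np.linalg.inv(E)[:2,2];d/=np.linalg.norm(d)
        T=ray(K,E,*tp,z)[:2]-d*r
        M=(ray(K,E,L[0],L[1],z)+ray(K,E,Rr[0]+1,Rr[1],z))[:2]/2
        print(n,k,(x,y,w,h,a),'top->',T.round(3),'LR->',M.round(3))
    for u,v,z,t in [((371,149),(369,139))[i]+(.142,'knob'),((188,305),(161,305))[i]+(.03,'timer'),((298,165),(296,142))[i]+(.053,'shaker'),((381,213),(368,212))[i]+(.035,'dec1'),((342,261),(319,269))[i]+(.035,'dec2')]:
        print(n,t,ray(K,E,u,v,z)[:2].round(3))
E
python3 m.py
```

```text
scene S (np.int32(271), np.int32(258), np.int32(33), np.int32(40), np.int32(1080)) top-> [0.432 0.243] LR-> [0.433 0.241]
scene M (np.int32(305), np.int32(199), np.int32(36), np.int32(47), np.int32(1251)) top-> [ 0.463 -0.019] LR-> [0.449 0.029]
scene L (np.int32(233), np.int32(0), np.int32(327), np.int32(216), np.int32(29539)) top-> [ 1.633 -3.521] LR-> [ 0.583 -0.953]
scene G (np.int32(184), np.int32(208), np.int32(68), np.int32(57), np.int32(2728)) top-> [0.663 0.188] LR-> [0.652 0.178]
scene knob [ 0.439 -0.26 ]
scene timer [0.57  0.409]
scene shaker [ 0.664 -0.251]
scene dec1 [ 0.35  -0.112]
scene dec2 [0.353 0.134]
side S (np.int32(245), np.int32(263), np.int32(32), np.int32(41), np.int32(1058)) top-> [0.434 0.245] LR-> [0.428 0.25 ]
side M (np.int32(290), np.int32(199), np.int32(36), np.int32(42), np.int32(1251)) top-> [0.461 0.016] LR-> [0.446 0.031]
side L (np.int32(242), np.int32(154), np.int32(39), np.int32(45), np.int32(1456)) top-> [ 0.65  -0.073] LR-> [ 0.642 -0.046]
side G (np.int32(168), np.int32(195), np.int32(56), np.int32(60), np.int32(2687)) top-> [0.664 0.191] LR-> [0.635 0.221]
side knob [ 0.439 -0.265]
side timer [0.569 0.406]
side shaker [ 0.665 -0.257]
side dec1 [ 0.349 -0.107]
side dec2 [0.352 0.136]
```

View pics/wrist0.png

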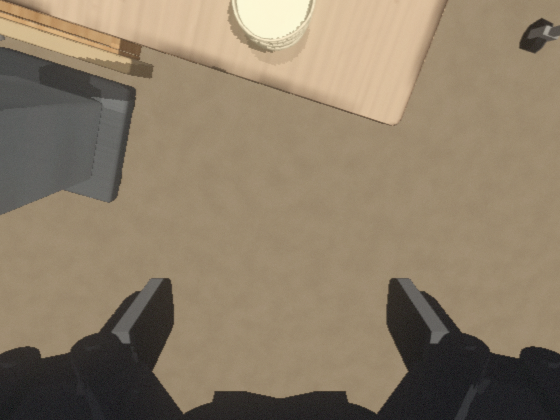

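The wrist view shows only the open fingers and the table's edge, because the arm is off to the right. I'll move over the stack and measure the tall objects in the background.

Call:
play_rows --series '[[1, [0.6, -0.4, -0.2], [0, 0, 0]], [1, [0.88, -0.63, -0.2], [0, 0, 0]], [1, [0.88, -0.63, -0.2], [0, 0, 0]], [1, [0.88, -0.63, 0], [0, 0, 0]], [1, [0.88, -0.63, 0], [0, 0, 0]], [1, [0.88, -0.63, 0], [0, 0, 0]], [1, [0.88, -0.63, 0], [0, 0, 0]], [1, [0.88, -0.63, 0], [0, 0, 0]]]' --force 60

```text
t: 1.15
tool_pos: [0.4363, -0.2672, 0.2611]
tool_rot: [-3.107, -0.464, 0.0]
contact_force: [-0.0, -0.8, -0.3]
opening: 0.0853
grip_force: 0.0
```

```bash
cat > look.py <<'E'
import sys
from h import *
c,K,E=cam('wrist');n=sys.argv[1]
cv2.imwrite(f'pics/{n}.png',c);np.savez(f'pics/{n}.npz',c=c,K=K,E=E)
o=ctrl.get_obs();print(o['t'],o['tool_pos'].round(4),o['tool_rot'].round(3),o['contact_force'].round(1))
E
python3 look.py w1; python3 - <<'E'
from h import *
f=np.load('pics/scene0.npz');K,E=f['K'],f['E']
print('tumbler',ray(K,E,262,172,0)); print('pole',ray(K,E,205,163,0))
E
```

```text
1.2 [ 0.4393 -0.2625  0.2611] [-3.102 -0.472 -0.005] [0.9 3.8 0.8]
tumbler [ 0.79744116 -0.25735904  0.        ]
pole [ 1.00540309 -0.23535337  0.        ]
```

View pics/w1.png

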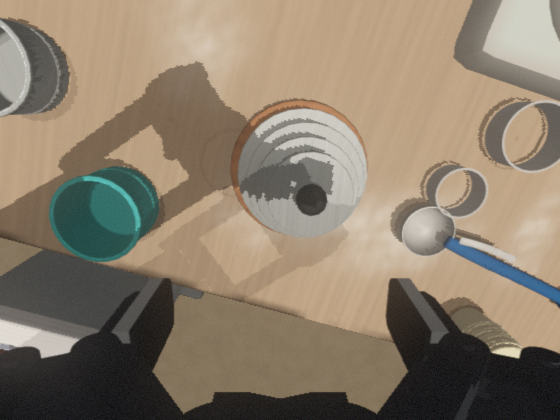

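Knob of the small lid is at (311,200), with the discs concentric below it.

```bash
cat > knob.py <<'E'
import sys
from h import *
# usage: knob.py z_knobtop ; black round blob nearest to expected
z=float(sys.argv[1]); c,K,E=cam('wrist'); o=ctrl.get_obs()
if len(sys.argv)>2: cv2.imwrite(f'pics/{sys.argv[2]}.png',c);
m=(c.max(2)<60).astype(np.uint8); m=cv2.morphologyEx(m,cv2.MORPH_OPEN,np.ones((5,5)))
nl,lab,st,ce=cv2.connectedComponentsWithStats(m)
Rm=R.from_rotvec(o['tool_rot']).as_matrix()
print(o['t'],o['tool_pos'].round(4),o['tool_rot'].round(3))
for i in range(1,nl):
    x,y,w,h,a=st[i]
    if a>200 and .6<w/h<1.6 and y>0 and y+h<419:
        p=ray(K,E,x+w/2,y+h/2,z); d=Rm.T@(p-o['tool_pos'])
        print(st[i],p.round(4),'tool d(mm)',(d*1000).round(1))
E
python3 knob.py 0.137
```

```text
1.25 [ 0.4376 -0.2651  0.261 ] [-3.104e+00 -4.740e-01 -1.000e-03]
```

```bash
python3 - <<'E'
from h import *
c=cv2.imread('pics/w1.png'); print(c[185:215:3,311].tolist(), c[200,285:340:4].tolist())
E
```

```text
[[52, 57, 59], [46, 51, 54], [47, 53, 53], [53, 56, 60], [49, 56, 60], [52, 54, 58], [51, 56, 59], [58, 58, 65], [62, 64, 67], [61, 63, 69]] [[161, 169, 171], [155, 165, 167], [114, 120, 121], [46, 50, 52], [51, 56, 59], [50, 54, 58], [46, 54, 56], [47, 53, 56], [58, 62, 64], [57, 60, 64], [58, 63, 65], [180, 189, 190], [180, 188, 191], [175, 183, 186]]
```

```bash
sed -i 's/c.max(2)<60/c.max(2)<82/' knob.py; python3 knob.py 0.137
```

```text
1.3 [ 0.4365 -0.267   0.261 ] [-3.106e+00 -4.710e-01  1.000e-03]
[  57  183   50   74 2289] [ 0.3805 -0.1229  0.137 ] tool d(mm) [ -10.7 -154.2  124. ]
[298 187  31  31 750] [ 0.4466 -0.2879  0.137 ] tool d(mm) [  3.5  23.  124. ]
```

Call:
play_rows --series '[[0.7, [0.07, 0.23, 0.4], [0, 0, 0]], [0.7, [0, 0.23, 0.5], [0, 0, 0]], [0.7, [0, 0, 0.5], [0, 0, 0]], [0.7, [0, 0, 0], [0, 0, 0]], [0.7, [0, 0, 0], [0, 0, 0]]]'

```text
t: 1.92
tool_pos: [0.4456, -0.2907, 0.1922]
tool_rot: [3.106, 0.463, 0.001]
contact_force: [-0.1, -0.2, 1.0]
opening: 0.0595
grip_force: 0.0
```

```bash
python3 knob.py 0.138 w2
```

```text
1.975 [ 0.446  -0.2907  0.1928] [3.106e+00 4.630e-01 2.000e-03]
[  54  204   46   65 1274] [ 0.4123 -0.1783  0.138 ] tool d(mm) [   0.5 -117.5   54.6]
[ 257  213   41   41 1356] [ 0.4475 -0.2878  0.138 ] tool d(mm) [ 2.2 -2.5 54.8]
```

View pics/w2.png

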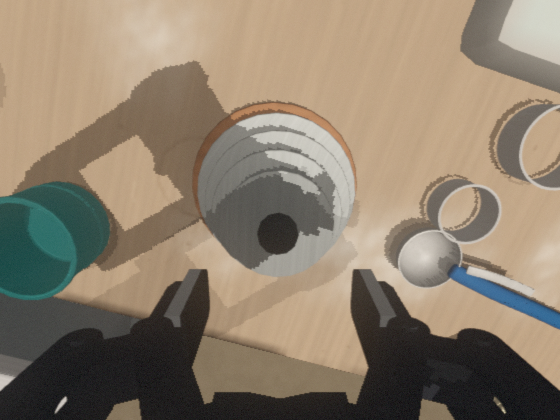

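The knob is between the fingers at (277,233). Its position agrees with the last estimate to within 1 mm, so I'll descend and grip.

Call:
play_rows --series '[[0.7, [0.04, -0.05, 0.6], [0, 0, 0]], [0.7, [0, 0, 0.5], [0, 0, 0]], [0.7, [0, 0, 0.24], [0, 0, 0]], [0.7, [0, 0, 0], [0, 0, 0]], [0.1, [0, 0, 0], [0, 0, 0]], [0.1, [0, 0, 0], [0, 0, 0]], [0.1, [0, 0, 0], [0, 0, 0]], [0.1, [0, 0, 0], [0, 0, 0]]]'

```text
t: 2.98
tool_pos: [0.4476, -0.2874, 0.1255]
tool_rot: [3.105, 0.464, 0.002]
contact_force: [0.2, -0.6, 4.0]
opening: 0.0208
grip_force: 58.7
```

Call:
play_rows --series '[[0.1, [0, 0, -0.3], [0, 0, 0]], [0.1, [0, 0, -0.8], [0, 0, 0]], [0.1, [0, 0, -0.9], [0, 0, 0]], [0.1, [0.1, -0.4, -0.5], [0, 0, 0]], [0.1, [0.17, -0.9, 0], [0, 0, 0]], [0.1, [0.17, -0.93, 0], [0, 0, 0]], [0.1, [0.17, -0.93, 0], [0, 0, 0]], [0.1, [0.17, -0.93, 0], [0, 0, 0]]]'

```text
t: 3.98
tool_pos: [0.4237, -0.0783, 0.2496]
tool_rot: [-3.107, -0.464, 0.0]
contact_force: [0.1, 0.2, -1.4]
opening: 0.0209
grip_force: 58.9
```

```bash
python3 look.py w3
```

```text
4.025 [ 0.4231 -0.074   0.2495] [-3.102e+00 -4.700e-01 -1.000e-03] [ 1.8  2.6 -1.1]
```

Call:
play_rows --series '[[0.1, [0.17, -0.93, 0], [0, 0, 0]], [0.1, [0.17, -0.93, 0], [0, 0, 0]], [0.1, [0.17, -0.93, 0], [0, 0, 0]], [0.1, [0.17, -0.93, 0], [0, 0, 0]], [0.1, [0.17, -0.93, 0], [0, 0, 0]], [0.1, [0.17, -0.93, 0], [0, 0, 0]], [0.1, [0.1, -0.4, 0], [0, 0, 0]], [0.1, [0, 0, 0], [0, 0, 0]]]'

```text
t: 5.03
tool_pos: [0.39, 0.2232, 0.2493]
tool_rot: [3.106, 0.469, -0.001]
contact_force: [0.3, 0.7, -1.3]
opening: 0.0205
grip_force: 59.1
```

```bash
python3 look.py w4; python3 - <<'E'
import cv2,numpy as np
a=cv2.imread('pics/w3.png');b=cv2.imread('pics/w4.png')
cv2.imwrite('pics/w34.png',cv2.resize(np.vstack([a,b]),(400,600)))
E
```

```text
5.075 [0.3903 0.2224 0.2493] [ 3.106e+00  4.660e-01 -1.000e-03] [ 0.2  0.2 -1. ]
```

View pics/w4.png

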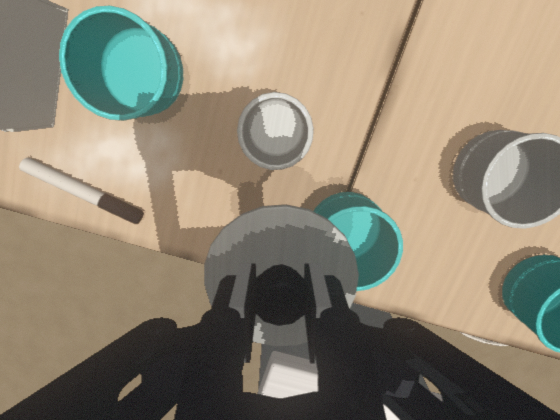

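The small pot's rim is at about (277,129) and the medium pot's at about (538,181). The lid hangs level in the fingers.

```bash
cat > at.py <<'E'
import sys
from h import *
# at.py pic u v z : world point and tool delta from current pose
f=np.load(f'pics/{sys.argv[1]}.npz');K,E=f['K'],f['E'];o=ctrl.get_obs();Rm=R.from_rotvec(o['tool_rot']).as_matrix()
a=list(map(float,sys.argv[2:]))
for i in range(0,len(a),3):
    p=ray(K,E,*a[i:i+3]);print(p.round(4),'tool d mm',(Rm.T@(p-o['tool_pos'])*1e3).round(1))
E
python3 at.py w4 277 129 .062 538 181 .07
```

```text
[0.4379 0.2414 0.062 ] tool d mm [ 51.3  -4.3 187.3]
[0.4639 0.0045 0.07  ] tool d mm [  6.5 229.8 179.4]
```

Call:
play_rows --series '[[0.1, [0.5, -0.04, 0.5], [0, 0, 0]], [0.1, [0.53, -0.05, 0.8], [0, 0, 0]], [0.1, [0, 0, 0.8], [0, 0, 0]], [0.1, [0, 0, 0.5], [0, 0, 0]], [0.1, [0, 0, 0], [0, 0, 0]], [0.1, [0, 0, 0.3], [0, 0, 0]], [0.1, [0, 0, 0.3], [0, 0, 0]], [0.1, [0, 0, 0.2], [0, 0, 0]]]'

```text
t: 6.08
tool_pos: [0.4383, 0.2417, 0.0785]
tool_rot: [3.107, 0.464, -0.001]
contact_force: [0.7, -0.1, -1.1]
opening: 0.0205
grip_force: 59.1
```

```bash
python3 look.py w5
```

```text
6.125 [0.4373 0.2414 0.0771] [ 3.107  0.464 -0.004] [-0.6 -0.4 -1.6]
```

View pics/w5.png

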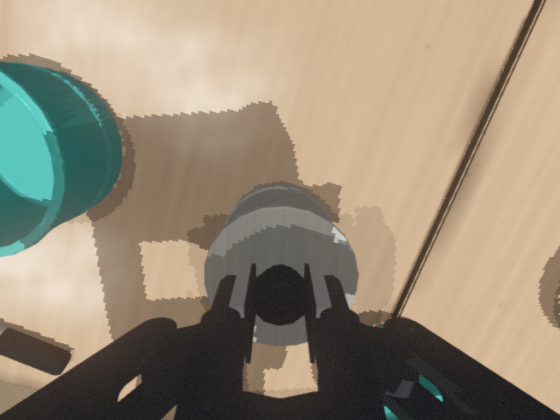

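The lid is centred over the small pot with its plug in the mouth and no contact force. I'll lower the last 7 mm.

Call:
play_rows --series '[[0.1, [0, 0, 0.08], [0, 0, 0]], [0.1, [0, 0, 0.05], [0, 0, 0]], [0.1, [0, 0, 0.02], [0, 0, 0]], [0.1, [0, 0, 0], [0, 0, 0]]]'

```text
t: 6.62
tool_pos: [0.4386, 0.2419, 0.0721]
tool_rot: [-3.107, -0.465, -0.001]
contact_force: [-0.2, 0.5, -1.5]
opening: 0.0204
grip_force: 59.1
```

Call:
play_rows --series '[[0.1, [0, 0, 0.03], [0, 0, 0]], [0.1, [0, 0, 0], [0, 0, 0]]]'

```text
t: 6.88
tool_pos: [0.4391, 0.2422, 0.0716]
tool_rot: [-3.106, -0.464, -0.002]
contact_force: [-1.0, -0.2, 5.7]
opening: 0.0208
grip_force: 59.7
```

Call:
play_rows --series '[[0.1, [0, 0, 0.02], [0, 0, 0]], [0.1, [0, 0, 0], [0, 0, 0]]]'

```text
t: 7.12
tool_pos: [0.4395, 0.2424, 0.0715]
tool_rot: [-3.106, -0.464, -0.003]
contact_force: [-3.7, -1.6, 9.7]
opening: 0.0206
grip_force: 60.1
```

Call:
play_rows --series '[[0.1, [0, 0, -0.02], [0, 0, 0]], [0.6, [0, 0, 0], [0, 0, 0]], [0.6, [0, 0, 0], [0, 0, 0]], [0.6, [0, 0, 0], [0, 0, 0]], [0.6, [0, 0, -0.3], [0, 0, 0]], [0.6, [0, 0, -0.8], [0, 0, 0]], [0.6, [0, 0, -1], [0, 0, 0]], [0.6, [0, 0, -0.8], [0, 0, 0]]]'

```text
t: 8.12
tool_pos: [0.4389, 0.242, 0.2188]
tool_rot: [-3.106, -0.464, -0.005]
contact_force: [-0.2, -0.6, 0.7]
opening: 0.0513
grip_force: 0.0
```

```bash
python3 look.py w6;python3 knob.py 0.082
```

```text
8.175 [0.4416 0.243  0.2251] [-3.104 -0.464 -0.019] [1.4 1.6 3.8]
8.225 [0.4415 0.243  0.2229] [-3.105 -0.464 -0.019]
[266 190  28  29 654] [0.438  0.2428 0.082 ] tool d(mm) [ -5.2  -0.8 140.9]
[101 254  42  27 617] [0.3452 0.3557 0.082 ] tool d(mm) [ -60.9 -135.8  140.3]
```

View pics/w6.png

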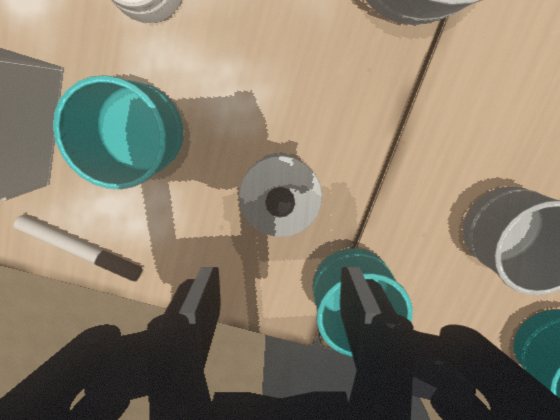

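The small lid lies flat and concentric on its pot, with its knob at (280,203). Back to the stack.

Call:
play_rows --series '[[0.6, [-0.2, 0.5, 0], [0, 0, 0]], [0.6, [-0.28, 0.95, 0], [0, 0, 0]], [0.6, [-0.28, 0.95, 0], [0, 0, 0]], [0.6, [-0.28, 0.95, 0], [0, 0, 0]], [0.6, [-0.28, 0.95, 0], [0, 0, 0]], [0.6, [-0.28, 0.95, 0], [0, 0, 0]], [0.6, [-0.28, 0.95, 0], [0, 0, 0]], [0.6, [-0.28, 0.95, 0], [0, 0, 0]]]'

```text
t: 9.22
tool_pos: [0.4393, -0.1332, 0.2152]
tool_rot: [-3.107, -0.464, -0.0]
contact_force: [-0.3, 0.4, 0.2]
opening: 0.0512
grip_force: 0.0
```

Call:
play_rows --series '[[0.6, [-0.28, 0.95, 0], [0, 0, 0]], [0.6, [-0.28, 0.95, 0], [0, 0, 0]], [0.6, [-0.28, 0.95, 0.2], [0, 0, 0]], [0.6, [0, 0.19, 0.8], [0, 0, 0]], [0.6, [0, 0, 0.3], [0, 0, 0]], [0.6, [0, 0, 0], [0, 0, 0]], [0.6, [0, 0, 0], [0, 0, 0]]]'

```text
t: 10.1
tool_pos: [0.4447, -0.289, 0.1518]
tool_rot: [3.105, 0.466, 0.002]
contact_force: [0.1, 0.3, 0.9]
opening: 0.0512
grip_force: 0.0
```

```bash
python3 knob.py 0.112 w7
```

```text
10.15 [ 0.4449 -0.2892  0.1521] [3.105e+00 4.660e-01 3.000e-03]
[ 257  222   44   44 1551] [ 0.4462 -0.2872  0.112 ] tool d(mm) [ 1.8 -1.6 40.1]
[  29  226   49   57 1582] [ 0.4048 -0.1726  0.112 ] tool d(mm) [  -4.1 -123.4   39.8]
```

Next I grip the medium lid: TCP from 0.152 to 0.099.

Call:
play_rows --series '[[0.6, [0.04, -0.03, 0.5], [0, 0, 0]], [0.6, [0, 0, 0.4], [0, 0, 0]], [0.6, [0, 0, 0.16], [0, 0, 0]], [0.6, [0, 0, 0], [0, 0, 0]], [0.1, [0, 0, 0], [0, 0, 0]], [0.1, [0, 0, 0], [0, 0, 0]], [0.1, [0, 0, 0], [0, 0, 0]], [0.1, [0, 0, 0], [0, 0, 0]]]'

```text
t: 11.15
tool_pos: [0.4461, -0.2878, 0.0983]
tool_rot: [3.105, 0.464, 0.002]
contact_force: [0.2, 0.3, 2.7]
opening: 0.0208
grip_force: 58.7
```

Call:
play_rows --series '[[0.1, [0, 0, -0.3], [0, 0, 0]], [0.1, [0, 0, -0.8], [0, 0, 0]], [0.1, [0, 0, -0.9], [0, 0, 0]], [0.1, [0, 0, -0.6], [0, 0, 0]], [0.1, [0.15, -0.7, -0.2], [0, 0, 0]], [0.1, [0.17, -0.93, 0], [0, 0, 0]], [0.1, [0.17, -0.93, 0], [0, 0, 0]], [0.1, [0.17, -0.93, 0], [0, 0, 0]]]'

```text
t: 12.15
tool_pos: [0.4253, -0.1092, 0.2375]
tool_rot: [-3.107, -0.464, 0.0]
contact_force: [0.7, 1.0, -2.1]
opening: 0.0205
grip_force: 59.0
```

Call:
play_rows --series '[[0.1, [0.15, -0.93, 0], [0, 0, 0]], [0.1, [0.11, -0.8, 0], [0, 0, 0]], [0.1, [0, -0.2, 0], [0, 0, 0]], [0.1, [0, 0, 0], [0, 0, 0]], [0.1, [0, 0, 0], [0, 0, 0]]]'

```text
t: 12.78
tool_pos: [0.4103, -0.0155, 0.2373]
tool_rot: [3.107, 0.463, -0.0]
contact_force: [-0.6, -0.4, -1.1]
opening: 0.0208
grip_force: 59.1
```

```bash
python3 look.py w8
```

```text
12.825 [ 0.4103 -0.0156  0.2373] [ 3.107e+00  4.620e-01 -1.000e-03] [ 0.6 -0.5 -1.7]
```

View pics/w8.png

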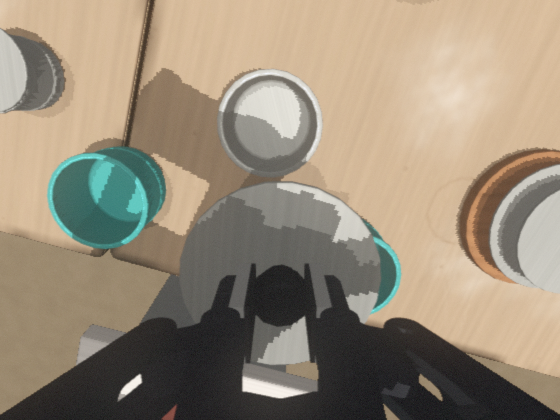

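The medium pot's rim is at (270,122). The lid is level and nothing else is in the way.

```bash
python3 at.py w8 270 121.5 .070
```

```text
[0.4639 0.0101 0.07  ] tool d mm [ 58.8  -9.  167.3]
```

Call:
play_rows --series '[[0.1, [0.5, -0.08, 0.2], [0, 0, 0]], [0.1, [0.6, -0.1, 0.7], [0, 0, 0]], [0.1, [0.08, 0, 0.8], [0, 0, 0]], [0.1, [0, 0, 0.5], [0, 0, 0]], [0.1, [0, 0, 0.1], [0, 0, 0]], [0.1, [0, 0, 0.3], [0, 0, 0]], [0.1, [0, 0, 0.3], [0, 0, 0]], [0.1, [0, 0, 0.15], [0, 0, 0]]]'

```text
t: 13.82
tool_pos: [0.4637, 0.0112, 0.084]
tool_rot: [-3.107, -0.464, 0.001]
contact_force: [0.0, 0.0, -1.5]
opening: 0.0208
grip_force: 59.1
```

Call:
play_rows --series '[[0.1, [0, 0, 0.03], [0, 0, 0]], [0.1, [0, 0, 0.02], [0, 0, 0]], [0.1, [0, 0, 0], [0, 0, 0]]]'

```text
t: 14.2
tool_pos: [0.4644, 0.0112, 0.0828]
tool_rot: [3.107, 0.465, 0.001]
contact_force: [-0.2, 0.3, -1.4]
opening: 0.0207
grip_force: 59.1
```

Call:
play_rows --series '[[0.1, [0, 0, 0.05], [0, 0, 0]], [0.1, [0, 0, 0.03], [0, 0, 0]], [0.1, [0, 0, 0], [0, 0, 0]]]'

```text
t: 14.58
tool_pos: [0.4639, 0.0112, 0.0781]
tool_rot: [-3.107, -0.464, 0.001]
contact_force: [1.1, -0.0, -2.0]
opening: 0.0206
grip_force: 59.1
```

Call:
play_rows --series '[[0.1, [0, 0, 0.03], [0, 0, 0]], [0.1, [0, 0, 0.0], [0, 0, 0]]]'

```text
t: 14.82
tool_pos: [0.4642, 0.0112, 0.0773]
tool_rot: [3.107, 0.465, 0.0]
contact_force: [-2.3, 0.2, 4.0]
opening: 0.0207
grip_force: 59.5
```

Contact at 0.0773 with 5 N. I release, lift, and check.

Call:
play_rows --series '[[0.1, [0, 0, 0], [0, 0, 0]], [0.6, [0, 0, 0], [0, 0, 0]], [0.6, [0, 0, 0], [0, 0, 0]], [0.6, [0, 0, 0], [0, 0, 0]], [0.6, [0, 0, -0.3], [0, 0, 0]], [0.6, [0, 0, -0.8], [0, 0, 0]], [0.6, [0, 0, -0.9], [0, 0, 0]], [0.6, [0, 0, -0.6], [0, 0, 0]]]'

```text
t: 15.82
tool_pos: [0.465, 0.0111, 0.2107]
tool_rot: [3.106, 0.464, 0.007]
contact_force: [0.1, 0.1, 0.2]
opening: 0.0512
grip_force: 0.0
```

```bash
python3 look.py w9;python3 knob.py 0.09
```

```text
15.875 [0.4669 0.0109 0.2149] [3.104 0.464 0.016] [ 2.2 -0.   3.1]
15.925 [0.4667 0.0109 0.2127] [3.104 0.464 0.015]
[262 194  30  30 726] [0.4638 0.0125 0.09  ] tool d(mm) [ -3.3  -2.9 122.7]
```

View pics/w9.png

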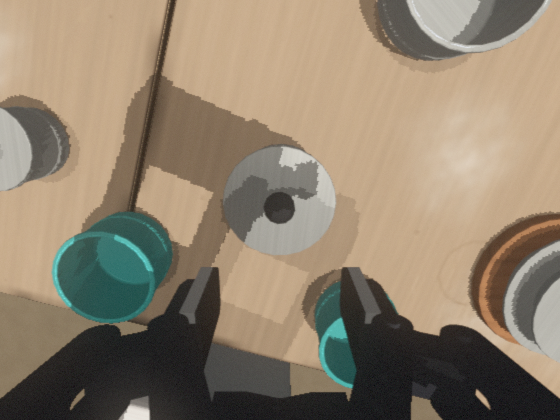

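The medium lid is flat and centred, with its knob at (277,209). Now the large lid.

Call:
play_rows --series '[[0.6, [-0.2, 0.5, 0], [0, 0, 0]], [0.6, [-0.35, 0.95, 0], [0, 0, 0]], [0.6, [-0.35, 0.95, 0], [0, 0, 0]], [0.6, [-0.35, 0.95, 0], [0, 0, 0]], [0.6, [-0.35, 0.95, 0], [0, 0, 0]], [0.6, [-0.35, 0.95, 0.5], [0, 0, 0]], [0.6, [-0.15, 0.36, 0.7], [0, 0, 0]], [0.6, [0, 0, 0.4], [0, 0, 0]]]'

```text
t: 16.92
tool_pos: [0.4442, -0.2879, 0.1241]
tool_rot: [-3.105, -0.46, 0.004]
contact_force: [-0.1, 0.5, -0.2]
opening: 0.0513
grip_force: 0.0
```

Call:
play_rows --series '[[0.6, [0, 0, 0], [0, 0, 0]], [0.6, [0, 0, 0], [0, 0, 0]]]'

```text
t: 17.18
tool_pos: [0.4464, -0.2872, 0.1279]
tool_rot: [3.106, 0.466, 0.002]
contact_force: [0.7, 0.3, 0.7]
opening: 0.0512
grip_force: 0.0
```

```bash
python3 knob.py 0.086 w10
```

```text
17.225 [ 0.4467 -0.2875  0.1285] [3.105e+00 4.660e-01 3.000e-03]
[ 260  224   44   43 1512] [ 0.4467 -0.2874  0.086 ] tool d(mm) [-0.  -0.1 42.5]
[  10  235   53   74 2247] [ 0.3917 -0.1619  0.086 ] tool d(mm) [ -15.7 -136.3   42.1]
```

Call:
play_rows --series '[[0.6, [0, 0, 0.5], [0, 0, 0]], [0.6, [0, 0, 0.4], [0, 0, 0]], [0.6, [0, 0, 0.2], [0, 0, 0]], [0.6, [0, 0, 0], [0, 0, 0]], [0.1, [0, 0, 0], [0, 0, 0]], [0.1, [0, 0, 0], [0, 0, 0]], [0.1, [0, 0, 0], [0, 0, 0]], [0.1, [0, 0, 0], [0, 0, 0]]]'

```text
t: 18.23
tool_pos: [0.4464, -0.2884, 0.0731]
tool_rot: [3.105, 0.464, 0.002]
contact_force: [-0.5, 0.5, 5.2]
opening: 0.0207
grip_force: 58.8
```

Call:
play_rows --series '[[0.1, [0, 0, -0.3], [0, 0, 0]], [0.1, [0, 0, -0.8], [0, 0, 0]], [0.1, [0, 0, -0.9], [0, 0, 0]], [0.1, [0, 0, -0.9], [0, 0, 0]], [0.1, [0.4, -0.3, -0.4], [0, 0, 0]], [0.1, [0.8, -0.6, 0], [0, 0, 0]], [0.1, [0.9, -0.65, 0], [0, 0, 0]], [0.1, [0.9, -0.65, 0], [0, 0, 0]]]'

```text
t: 19.23
tool_pos: [0.5573, -0.1372, 0.2369]
tool_rot: [-3.107, -0.464, 0.001]
contact_force: [0.5, -0.2, -1.1]
opening: 0.0206
grip_force: 58.9
```

Call:
play_rows --series '[[0.1, [0.8, -0.6, 0], [0, 0, 0]], [0.1, [0.2, -0.12, 0], [0, 0, 0]], [0.1, [0, 0, 0], [0, 0, 0]], [0.1, [0, 0, 0], [0, 0, 0]], [0.1, [0, 0, 0], [0, 0, 0]]]'

```text
t: 19.85
tool_pos: [0.5936, -0.0908, 0.2369]
tool_rot: [3.107, 0.462, -0.0]
contact_force: [0.4, 0.7, -0.6]
opening: 0.0206
grip_force: 58.9
```

```bash
python3 look.py w11
```

```text
19.9 [ 0.5937 -0.0907  0.2369] [ 3.107  0.462 -0.   ] [ 0.3 -0.2 -1.5]
```

View pics/w11.png

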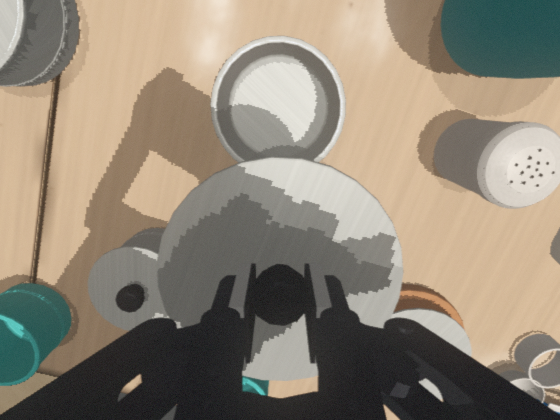

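The large pot's rim spans x 211–346 with its top at y=36, so its centre is about (278.5,104). The shaker and tumbler are well clear.

```bash
python3 at.py w11 278.5 104 .078
```

```text
[ 0.6625 -0.068   0.078 ] tool d mm [ 72.5  -1.7 158.9]
```

Call:
play_rows --series '[[0.1, [0.55, -0.02, 0.2], [0, 0, 0]], [0.1, [0.7, -0.02, 0.6], [0, 0, 0]], [0.1, [0.2, 0, 0.8], [0, 0, 0]], [0.1, [0, 0, 0.4], [0, 0, 0]], [0.1, [0, 0, 0.15], [0, 0, 0]], [0.1, [0, 0, 0.3], [0, 0, 0]], [0.1, [0, 0, 0.3], [0, 0, 0]], [0.1, [0, 0, 0.15], [0, 0, 0]]]'

```text
t: 20.9
tool_pos: [0.6625, -0.0665, 0.0909]
tool_rot: [-3.107, -0.464, 0.001]
contact_force: [0.9, -0.6, -1.5]
opening: 0.0207
grip_force: 58.9
```

Call:
play_rows --series '[[0.1, [0, 0, 0.03], [0, 0, 0]], [0.1, [0, 0, 0.02], [0, 0, 0]], [0.1, [0, 0, 0], [0, 0, 0]]]'

```text
t: 21.28
tool_pos: [0.6633, -0.0666, 0.0899]
tool_rot: [3.107, 0.464, 0.001]
contact_force: [-0.5, -0.8, -1.4]
opening: 0.021
grip_force: 58.9
```

Call:
play_rows --series '[[0.1, [0, 0, 0.04], [0, 0, 0]], [0.1, [0, 0, 0.03], [0, 0, 0]], [0.1, [0, 0, 0], [0, 0, 0]]]'

```text
t: 21.65
tool_pos: [0.663, -0.0667, 0.086]
tool_rot: [3.107, 0.465, 0.0]
contact_force: [-0.2, -0.1, 0.4]
opening: 0.0208
grip_force: 59.1
```

Call:
play_rows --series '[[0.1, [0, 0, 0.03], [0, 0, 0]], [0.1, [0, 0, 0.0], [0, 0, 0]]]'

```text
t: 21.9
tool_pos: [0.6631, -0.0667, 0.0859]
tool_rot: [3.107, 0.465, -0.0]
contact_force: [-4.1, -0.8, 7.0]
opening: 0.0208
grip_force: 59.6
```

Call:
play_rows --series '[[0.1, [0, 0, -0.01], [0, 0, 0]], [0.6, [0, 0, 0], [0, 0, 0]], [0.6, [0, 0, 0], [0, 0, 0]], [0.6, [0, 0, 0], [0, 0, 0]], [0.6, [0, 0, -0.3], [0, 0, 0]], [0.6, [0, 0, -0.8], [0, 0, 0]], [0.6, [0, 0, -0.9], [0, 0, 0]], [0.6, [0, 0, -0.6], [0, 0, 0]]]'

```text
t: 22.9
tool_pos: [0.664, -0.0667, 0.2192]
tool_rot: [3.106, 0.464, 0.007]
contact_force: [0.9, -0.3, 0.3]
opening: 0.0515
grip_force: 0.0
```

```bash
python3 look.py w12;python3 knob.py 0.098
```

```text
22.95 [ 0.6659 -0.067   0.224 ] [3.103 0.464 0.017] [0.6 0.6 3. ]
23.0 [ 0.6657 -0.067   0.2219] [3.103 0.464 0.016]
[  436    29   124   161 14638] [ 0.7785 -0.1946  0.098 ] tool d(mm) [ 69.4 154.3 125.3]
[263 194  29  30 719] [ 0.6626 -0.066   0.098 ] tool d(mm) [ -3.8  -2.5 123.8]
```

View pics/w12.png

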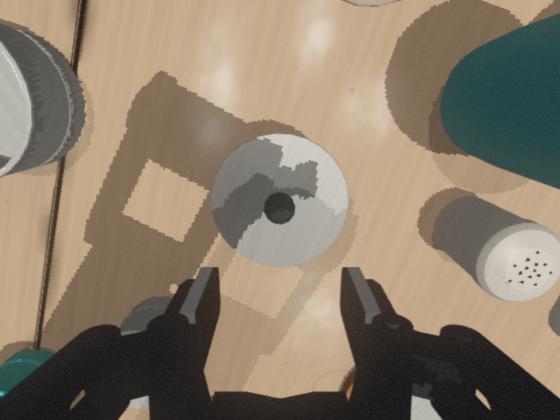

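The large lid is flat and centred, with its knob at (278,208). Now the giant lid.

Call:
play_rows --series '[[0.6, [-0.5, 0.3, 0], [0, 0, 0]], [0.6, [-0.9, 0.5, 0], [0, 0, 0]], [0.6, [-0.95, 0.5, 0], [0, 0, 0]], [0.6, [-0.95, 0.5, 0], [0, 0, 0]], [0.6, [-0.95, 0.5, 0], [0, 0, 0]], [0.6, [-0.95, 0.5, 0.3], [0, 0, 0]], [0.6, [-0.24, 0.15, 0.8], [0, 0, 0]], [0.6, [0, 0, 0.7], [0, 0, 0]]]'

```text
t: 24.0
tool_pos: [0.4445, -0.2878, 0.1231]
tool_rot: [-3.107, -0.46, 0.001]
contact_force: [-0.2, 1.2, 0.1]
opening: 0.0515
grip_force: 0.0
```

Call:
play_rows --series '[[0.6, [0, 0, 0.3], [0, 0, 0]], [0.6, [0, 0, 0], [0, 0, 0]], [0.6, [0, 0, 0], [0, 0, 0]]]'

```text
t: 24.38
tool_pos: [0.447, -0.2876, 0.1114]
tool_rot: [3.105, 0.465, 0.003]
contact_force: [0.5, 0.2, 0.7]
opening: 0.0512
grip_force: 0.0
```

```bash
python3 knob.py 0.06 w13
```

```text
24.425 [ 0.4471 -0.2877  0.1117] [3.105e+00 4.650e-01 3.000e-03]
[ 258  217   41   42 1390] [ 0.4475 -0.2858  0.06  ] tool d(mm) [ 0.8 -1.9 51.7]
[ 37 238  22  30 219] [ 0.4002 -0.1621  0.06  ] tool d(mm) [  -8.2 -134.    51.3]
```

Call:
play_rows --series '[[0.6, [0.02, -0.04, 0.6], [0, 0, 0]], [0.6, [0, 0, 0.5], [0, 0, 0]], [0.6, [0, 0, 0.19], [0, 0, 0]], [0.6, [0, 0, 0], [0, 0, 0]], [0.1, [0, 0, 0], [0, 0, 0]], [0.1, [0, 0, 0], [0, 0, 0]], [0.1, [0, 0, 0], [0, 0, 0]], [0.1, [0, 0, 0], [0, 0, 0]]]'

```text
t: 25.42
tool_pos: [0.4474, -0.2858, 0.0471]
tool_rot: [3.105, 0.464, 0.003]
contact_force: [-0.9, 0.3, 5.6]
opening: 0.0208
grip_force: 58.6
```

Call:
play_rows --series '[[0.1, [0, 0, -0.3], [0, 0, 0]], [0.1, [0, 0, -0.8], [0, 0, 0]], [0.1, [0, 0, -1], [0, 0, 0]], [0.1, [0, 0, -1], [0, 0, 0]], [0.1, [0.3, -0.4, -0.8], [0, 0, 0]], [0.1, [0.6, -0.87, -0.2], [0, 0, 0]], [0.1, [0.6, -0.87, 0], [0, 0, 0]], [0.1, [0.6, -0.87, 0], [0, 0, 0]]]'

```text
t: 26.42
tool_pos: [0.5026, -0.1086, 0.2509]
tool_rot: [3.107, 0.464, 0.001]
contact_force: [0.9, -0.5, -2.9]
opening: 0.0206
grip_force: 59.1
```

Call:
play_rows --series '[[0.1, [0.6, -0.87, 0], [0, 0, 0]], [0.1, [0.6, -0.87, 0], [0, 0, 0]], [0.1, [0.6, -0.87, 0], [0, 0, 0]], [0.1, [0.6, -0.87, 0], [0, 0, 0]], [0.1, [0.6, -0.87, 0], [0, 0, 0]], [0.1, [0.25, -0.4, 0], [0, 0, 0]], [0.1, [0, 0, 0], [0, 0, 0]], [0.1, [0, 0, 0], [0, 0, 0]]]'

```text
t: 27.42
tool_pos: [0.5884, 0.1633, 0.2502]
tool_rot: [3.107, 0.463, -0.001]
contact_force: [-0.3, -0.0, -1.2]
opening: 0.0204
grip_force: 59.1
```

```bash
python3 look.py w14
```

```text
27.475 [0.5884 0.163  0.2503] [ 3.107e+00  4.620e-01 -1.000e-03] [ 0.5  0.  -2.7]
```

View pics/w14.png

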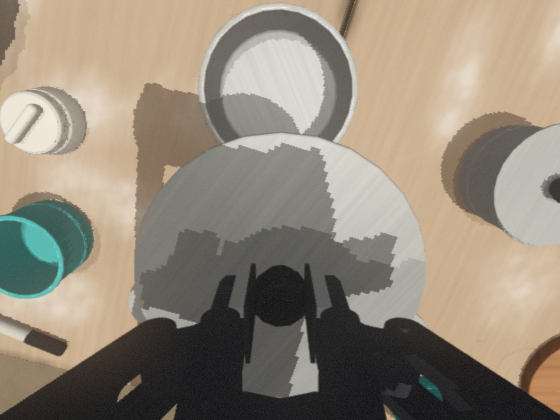

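The giant pot's rim spans x 198–358 with its top at y=4, so its centre is about (278,86). The timer at (38,122) is clear.

```bash
python3 at.py w14 278 86 .086; python3 at.py w14 278 4 .086
```

```text
[0.6701 0.1904 0.086 ] tool d mm [ 86.3  -2.5 164.2]
[0.7254 0.2072 0.086 ] tool d mm [144.   -2.5 164.2]
```

```bash
python3 - <<'E'
from h import *
f=np.load('pics/w14.npz');K,E,c=f['K'],f['E'],f['c']
g=cv2.cvtColor(c,cv2.COLOR_BGR2HSV)[...,1]
row=[int(v) for v in g[0:16,278]];print('sat col top',row)
for y in (60,80,100):
    r=g[y]; xs=[x for x in range(185,375) if r[x]<60]; 
    L,Rr=min(xs),max(xs)+1; a,b=ray(K,E,L,y,.086),ray(K,E,Rr,y,.086)
    h=np.linalg.norm(a-b)/2; print(y,L,Rr,'chord half',h.round(4),'mid',((a+b)/2).round(4))
E
```

```text
sat col top [69, 72, 58, 18, 13, 12, 7, 8, 11, 12, 24, 21, 22, 24, 29, 26]
60 202 355 chord half 0.0594 mid [0.6885 0.1956 0.086 ]
80 198 359 chord half 0.0635 mid [0.6745 0.1913 0.086 ]
100 193 358 chord half 0.0661 mid [0.6594 0.1893 0.086 ]
```

Call:
play_rows --series '[[0.1, [0.6, -0.02, 0.2], [0, 0, 0]], [0.1, [0.8, -0.03, 0.5], [0, 0, 0]], [0.1, [0.24, 0, 0.7], [0, 0, 0]], [0.1, [0, 0, 0.5], [0, 0, 0]], [0.1, [0, 0, 0.3], [0, 0, 0]], [0.1, [0, 0, 0.3], [0, 0, 0]], [0.1, [0, 0, 0.3], [0, 0, 0]], [0.1, [0, 0, 0.2], [0, 0, 0]]]'

```text
t: 28.48
tool_pos: [0.6662, 0.1906, 0.0997]
tool_rot: [-3.107, -0.464, 0.0]
contact_force: [-0.5, 0.1, -1.5]
opening: 0.0209
grip_force: 59.1
```

Call:
play_rows --series '[[0.1, [0, 0, 0.03], [0, 0, 0]], [0.1, [0, 0, 0.02], [0, 0, 0]], [0.1, [0, 0, 0], [0, 0, 0]]]'

```text
t: 28.85
tool_pos: [0.6668, 0.1909, 0.0986]
tool_rot: [-3.107, -0.465, -0.002]
contact_force: [0.3, 0.7, -1.8]
opening: 0.0207
grip_force: 59.1
```

Call:
play_rows --series '[[0.1, [0, 0, 0.05], [0, 0, 0]], [0.1, [0, 0, 0.03], [0, 0, 0]], [0.1, [0, 0, 0], [0, 0, 0]]]'

```text
t: 29.22
tool_pos: [0.6664, 0.1908, 0.0941]
tool_rot: [-3.107, -0.465, -0.0]
contact_force: [-0.4, -0.2, -0.7]
opening: 0.0207
grip_force: 59.2
```

Call:
play_rows --series '[[0.1, [0, 0, 0.03], [0, 0, 0]], [0.1, [0, 0, 0.0], [0, 0, 0]]]'

```text
t: 29.48
tool_pos: [0.6665, 0.1908, 0.0939]
tool_rot: [3.107, 0.465, 0.0]
contact_force: [-3.1, -1.1, 6.7]
opening: 0.0208
grip_force: 59.8
```

Call:
play_rows --series '[[0.1, [0, 0, -0.01], [0, 0, 0]], [0.6, [0, 0, 0], [0, 0, 0]], [0.6, [0, 0, 0], [0, 0, 0]], [0.6, [0, 0, 0], [0, 0, 0]], [0.6, [0, 0, -0.3], [0, 0, 0]], [0.6, [0, 0, -0.8], [0, 0, 0]], [0.6, [0, 0, -1], [0, 0, 0]], [0.6, [0, 0, -0.8], [0, 0, 0]]]'

```text
t: 30.48
tool_pos: [0.667, 0.1908, 0.2417]
tool_rot: [-3.107, -0.464, -0.005]
contact_force: [0.0, 0.9, -0.3]
opening: 0.0512
grip_force: 0.0
```

Call:
play_rows --series '[[0.6, [-0.5, 0, -0.3], [0, 0, 0]], [0.6, [-0.8, 0, 0], [0, 0, 0]], [0.6, [0, 0, 0], [0, 0, 0]], [0.6, [0, 0, 0], [0, 0, 0]]]'

```text
t: 30.98
tool_pos: [0.6048, 0.1718, 0.2539]
tool_rot: [-3.107, -0.464, -0.003]
contact_force: [0.5, 0.6, -0.5]
opening: 0.0513
grip_force: 0.0
```

```bash
python3 - <<'E'
from h import *
a,_,_=cam('scene');b,_,_=cam('wrist')
s=np.hstack([cv2.resize(a[120:340,130:430],(480,352)),cv2.resize(b,(320,240))[:, :] if 0 else cv2.copyMakeBorder(cv2.resize(b,(320,240)),0,112,0,0,cv2.BORDER_CONSTANT)])
cv2.imwrite('pics/end.png',s)
E
```

```text
(no output)
```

View pics/end.png

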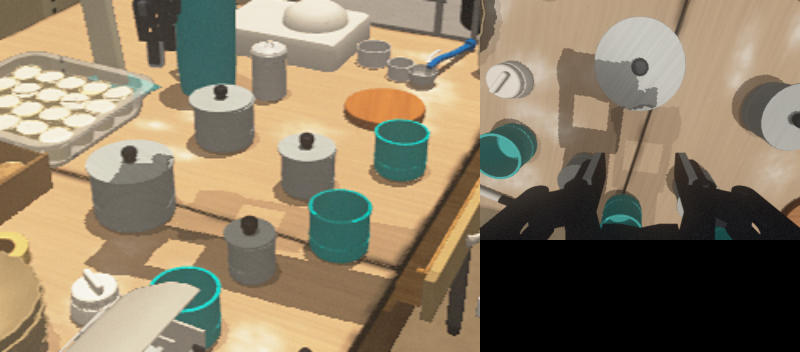

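All four pots are closed: knobs at about (129,154), (221,92), (307,140) and (249,226) in the composite, discs flat. The board is empty and the timer and shaker are where they were.

```bash
python3 -c "
from station import ctrl
print(ctrl.finish_job())"
```

```text
the job is handed in; nothing more can be done
None
```

All four lids are on their matching pots, placed from the top of the stack down and lying flat in the final pictures; the timer and shaker were not touched, and I handed the job in at about 31 s.

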